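Shim the levelling table until the bubble is centred

ROBOT

A 6-joint arm with a two-finger parallel gripper is mounted at the origin on a cart in front of the work surface, level with it; the furniture and walls round the work are solid. World frame = base frame: x ahead of the robot, y to its left, z up, the work surface at z = 0. Lengths are in m, angles in rad, forces in N, time in s.
With the tool pointing down it reaches from about 0.35 to 0.8 m from the base axis. Payload 7.3 kg.
Tool frame: the origin (TCP) lies midway between the tips of the shut fingers; the grasp point (between the pads) lies 19 mm behind it; z points along the fingers, y is the line along which they close (so a half turn about z gives the same grasp; the last joint's range is limited). The gripper opens to 85 mm and grips with 20 to 120 N. Pads are 22 mm wide; open, the fingers measure 114 mm over their backs; the gripper's body (76 mm by 85 mm) begins 54 mm behind the grasp point. The pads swing forward as they close: fully open they stand 13 mm farther back than shut.
Start: joints at [1.087, 0.342, 1.524, -0, 1.275, -0.146], TCP at [0.174, 0.495, 0.231] pointing down, gripper open.
Joint ranges: [-2.53, 2.53], [-0.77, 2.02], [0.04, 2.7], [-1, 4.14], [0.28, 2.66], [-3.11, 3.11]. Speed limits (rad/s): [2.57, 2.57, 3.14, 3.14, 3.14, 3.14].

INTERFACE

Orientations are given as a 3x3 rotation matrix whose columns are the frame's x, y, z axes.
In Python, from bench import arm, eyes gives the robot as it stands.
- The arm moves only by the tool servo_tool, never from a script. Its arguments are lists of equal length, an entry for each row: "fingers": the finger opening in cm, from 0 to 8.54; "translation": the shift along the world's x, y, z in cm, a list of three; "rotation": the turn, a rotation vector about the world's x, y, z in degrees, a list of three. In form: {"fingers": [fingers, ...], "translation": [[tx, ty, tz], ...], "rotation": [[rx, ry, rz], ...]}. A call has 1 to 12 rows; each row shifts and turns the commanded pose from where the row before left it; what a row does not reach is not made up. A row lasts 1/12 s, in which the tool goes at most 41.7 mm and 7.16 degrees, less where a joint would pass 70% of its speed; a pose out of reach is approached as far as the arm can. A call with a gripper value outside its range is refused whole. The fingers move at their own pace and stop on an object; "grip_force" is the grip in N (left out, the last holds). Time passes only in rows, so rows that do not move let the fingers close. It gives the time, the measured TCP pose, the force, the opening and the grip force at its end, in the units of the state.
- arm.sense(): the state, without advancing time (a new reading comes with each control period).
- eyes.read_camera(name): name is "scene" or "top" or "wrist"; returns a dict with "pixels" (400x640x3 uint8, red, green, blue), "fx", "fy", "cx", "cy" (pixels), "k1" (the pictures are not rectified: a ray, as slopes to the right and down, at radius r is drawn at 1 + k1 r^2 times it, then the intrinsics apply), "R" (3x3) and "t" (3): a world point X has camera coordinates R X + t; the wrist camera has in their place "tool_from_camera" (4x4, takes a point from camera to tool coordinates, whose origin is the TCP and whose axes are the flange's). Camera axes: x right, y down, z forward; pixel columns grow to the right and rows downward; lengths in m; the calibration is good to about 2 mm. A picture is of the moment at which its call begins: read the wrist's pose just before it. There is no depth.
- arm.sign_off(): hands the job in; it is judged then, once.
The state is a dict: "time": time; "joints": joint angles; "qd": joint speeds; "effort": joint torques, N m; "eef_pos": TCP position; "eef_rot": TCP orientation; "contact_force": force on the tool from outside, world axes, zero at the start; "moment": the same for the moment, N m; "finger_gap": finger opening in m; "finger_force": force on a finger pad.
Only numpy, scipy, OpenCV 4.12 (cv2) and the standard library are available. Lean on these libraries where they do the work, as an engineer would, in place of code of your own. Each camera call takes 0.05 s, during which the arm holds its last target. There are 200 camera calls.

TASK

The small round levelling table with the plaster model on it stands low at its single foot, on the side nearest you. Take the orange wedge shim, set its thin end under that low foot and push it in slowly until the bubble of the level on the plate lies between its two black marks, then let go with the shim left in place. Push gently, do not drive the plate well past level or touch it with the robot, and leave the other things where they are.

Things in the scene. Friction and masses are not known exactly. Their poses are not given: they have to be found in the camera images.
- stand: fixed part of the levelling table: two feet joined by a dark bar. x points from the low foot across the table (the push direction); z up. Origin under the centre of the round plate (140 mm across), within 4 mm of the grey worktop (z = 0.002; the white counter where the shim starts is z = 0). Its feet are set anew each time within 4 mm, so the shim height needed differs.
- low_foot (a point): lowest point of the short foot (rubber end of 8 mm radius) under the plate's low corner, 73 mm from the plate's centre along the stand's -x. At the start it hangs 3 to 7 mm above the worktop, the plate against a stop. Its rubber gives some 2 to 3 mm under the plate's load (3 to 7 N, unknown) before the plate lifts. A round lug of 9 mm radius stands over it, 15 mm up.
- vial_centre (a point): top of the vial at its middle, midway between the two black marks (16 mm apart). The vial is a yellow-green tube 80 mm long on the plate's top, 40 mm from its centre along the stand's +y, lying along the stand's x axis.
- bubble (a joint): place of the white bubble (10 mm long) along the vial, in m: 0 centred (plate level), about +0.030 at the start (end away from the low foot, where the plate is high), falling 8 mm for each degree the low corner rises; within 0.003 of 0 it lies between the marks. Once the ramp lifts the foot it moves about 0.9 mm per mm of shim. Stop at -0.020.
- shim: orange wedge, 60 g, 104 x 26 mm, lying flat. Origin mid-length on the underside; x points to the thin end, z up. Ramp 80 mm long, rising from 2.5 mm at the thin end to 20 mm; behind it a finger block 24 mm long, 38 mm high, middle at x = -40 mm, to be gripped across its 26 mm width (y). Smooth; stays where left. Lifting the foot takes 4 to 12 N of push, more if the shim is pressed down too.
- shim_tip (a point): middle of the shim's thin end, on the underside (x = +52 mm of the shim)
- shim_grip (a point): middle of the shim's finger block, 26 mm above the underside (x = -40 mm of the shim)
- level_plate: round aluminium plate, 10 mm thick, with the level and the plaster model fixed on it, about 1.5 kg. Origin on its rocking axis, the line through the two fixed feet, 110 mm beyond the low foot; plate top about 40 mm, model top about 90 mm above the worktop. It starts 3.8 degrees low at the low corner.
- mixing_bowl: green rubber bowl, 120 mm across, 63 mm high, bystander, origin under its centre
- wax_tin: round grey wax tin, 64 mm across, 22 mm high, bystander, origin under its centre
- bur_block: blue block with burs, 30 x 62 x 48 mm, bystander, origin under its centre
- powder_jar: powder jar with white lid, 46 mm across, 58 mm high, bystander, origin under its centre
- curing_base: dental curing lamp, beige, fixed bystander standing on the grey worktop between the shim and the levelling table; with the beige extraction unit behind it, it fills the space from about x = 0.54 m back, some 0.3 m high, between y = 0.05 and -0.27 m: cross from side to side in front of it (x below 0.45 m). Origin at its underside.
Not all that is in view belongs to the job. What is shaped like the shim but green or pink is not meant.

How it is judged:
By the outcome, as a careful person would: the job done as asked, in the order asked, and still so for the second after the job is handed in, with the robot touching nothing.
It also fails if it takes over 72 s, if anything falls off the work surface, if the arm or the gripper's body presses on something with over 40 N, if the wrist force passes 120 N, or if a joint passes its speed limit or range.

## Working session

There is one attempt and no reset: what is moved stays moved. The work goes in short steps, Python scripts to look and compute and a tool call to move; the robot and the scene stay as the last step left them, time stands still between calls to the robot, and variables do not carry over. Pictures are saved under pics/ and viewed, at most 10 in all, crops included, and the job is handed in when it is done.

Besides the shell and the picture viewer there is one more tool, called after "Request:" as name(argument=value, ...), one argument or row to a line, values as JSON. servo_tool: Moves the arm, as the interface text tells. Its arguments: {"type":"object","properties":{"fingers":{"type":"array","items":{"type":"number"}},"translation":{"type":"array","items":{"type":"array","items":{"type":"number"}}},"rotation":{"type":"array","items":{"type":"array","items":{"type":"number"}}},"grip_force":{"type":"number"}},"required":["fingers","translation","rotation"]}

```bash
mkdir -p pics; cat > h.py <<'E'
import numpy as np, cv2
from bench import arm, eyes
def ray(c,u,v,T=None):
    x,y=(u-c["cx"])/c["fx"],(v-c["cy"])/c["fy"]
    r=rd=np.hypot(x,y)
    for _ in range(30): r=rd/(1+c["k1"]*r*r)
    s=r/rd if rd>0 else 1
    d=np.array([x*s,y*s,1])
    if T is None:
        R=np.array(c["R"]);t=np.array(c["t"]); return -R.T@t, R.T@d
    return T[:3,3],T[:3,:3]@d
def wristT(s,c):
    T=np.eye(4);T[:3,:3]=s["eef_rot"];T[:3,3]=s["eef_pos"]; return T@np.array(c["tool_from_camera"])
def atz(c,u,v,z,T=None):
    o,d=ray(c,u,v,T); return o+d*(z-o[2])/d[2]
def proj(c,X):
    X=np.array(c["R"])@np.array(X)+np.array(c["t"]); x,y=X[0]/X[2],X[1]/X[2]; f=1+c["k1"]*(x*x+y*y)
    return c["fx"]*x*f+c["cx"],c["fy"]*y*f+c["cy"]
def save(c,n,crop=None,k=1):
    p=c["pixels"][:,:,::-1]
    if crop: a,b,e,f=crop; p=p[b:f,a:e]
    if k!=1: p=cv2.resize(p,None,fx=k,fy=k,interpolation=cv2.INTER_CUBIC)
    cv2.imwrite("pics/"+n,p)
E
python3 - <<'E'
from h import *
import pickle
d={}
for n in("scene","top"):
    c=eyes.read_camera(n); d[n]=c; save(c,n+".png")
    print(n,{k:np.round(v,4) for k,v in c.items() if k!="pixels"})
pickle.dump(d,open("c0.pkl","wb"))
s=arm.sense();print(s)
E
```

```text
scene {'fx': np.float64(422.3411), 'fy': np.float64(422.3411), 'cx': np.float64(315.4146), 'cy': np.float64(200.565), 'k1': np.float64(-0.1159), 'R': array([[ 0.8718, -0.4896,  0.0147],
       [-0.3615, -0.6635, -0.655 ],
       [ 0.3305,  0.5658, -0.7554]]), 't': array([-0.4733,  0.2183,  1.187 ])}
top {'fx': np.float64(443.7736), 'fy': np.float64(443.7736), 'cx': np.float64(320.9457), 'cy': np.float64(197.4329), 'k1': np.float64(-0.0089), 'R': array([[-1.020e-02, -9.999e-01, -3.000e-04],
       [-9.959e-01,  1.020e-02, -8.990e-02],
       [ 8.990e-02, -6.000e-04, -9.959e-01]]), 't': array([0.0079, 0.5114, 1.4597])}
{'time': 0.1, 'joints': array([ 1.08698729e+00,  3.42647373e-01,  1.52487114e+00,  1.20674588e-05,
        1.27539198e+00, -1.45994276e-01]), 'qd': array([-0.00033828, -0.00056217, -0.00260856,  0.00018917, -0.00244254,
       -0.0003087 ]), 'effort': array([ 2.95332255e-03, -4.34443939e+01, -2.46490306e+01,  2.92991376e-05,
        4.61847361e-03,  8.47438173e-06]), 'eef_pos': array([0.17381589, 0.49504116, 0.23071597]), 'eef_rot': array([[-9.43479932e-01,  3.31429073e-01, -6.23217754e-04],
       [ 3.31429596e-01,  9.43479239e-01, -1.16121874e-03],
       [ 2.03131363e-04, -1.30213938e-03, -9.99999132e-01]]), 'contact_force': array([ 0.05639781,  1.04530047, -0.63915206]), 'moment': array([-0.00114739,  0.01967483,  0.00492235]), 'finger_force': 0.0, 'finger_gap': 0.08512010263553019}
```

View pics/scene.png

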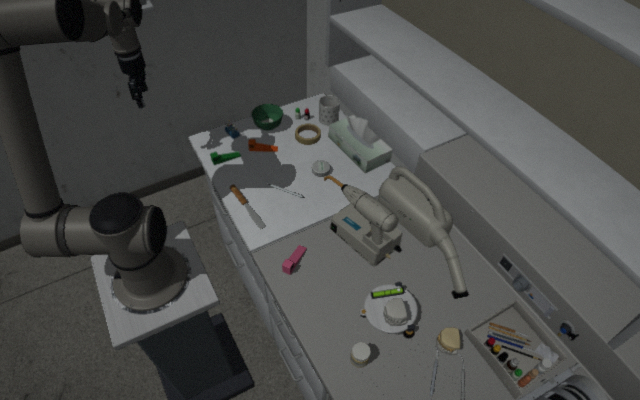

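View pics/top.png

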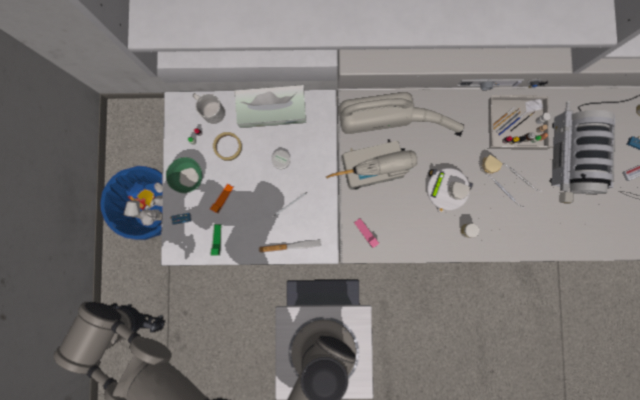

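The top view shows the orange shim near (222,198), the table near (448,188) with its foot pointing down-left, the green decoy at (216,240) and the pink one at (367,232). I'll enlarge both places.

```bash
python3 - <<'E'
from h import *
import pickle
d=pickle.load(open("c0.pkl","rb"))
A=d["top"]["pixels"];B=d["scene"]["pixels"]
def cr(p,x,y,w,h,k): return cv2.resize(p[y:y+h,x:x+w,::-1],None,fx=k,fy=k,interpolation=cv2.INTER_CUBIC)
a=cr(A,195,175,50,37,8);b=cr(A,420,155,50,37,8);e=cr(B,235,125,50,37,8);f=cr(B,350,275,80,59,5)
f=cv2.resize(f,(400,296))
cv2.imwrite("pics/m.png",np.vstack([np.hstack([a,b]),np.hstack([e,f])]))
c=d["top"]
for uv in [(222,198),(448,188),(367,232),(471,231),(405,183)]: print(uv,atz(c,*uv,0.03).round(3))
E
```

```text
(222, 198) [0.512 0.332 0.03 ]
(448, 188) [ 0.538 -0.421  0.03 ]
(367, 232) [ 0.395 -0.148  0.03 ]
(471, 231) [ 0.394 -0.492  0.03 ]
(405, 183) [ 0.556 -0.278  0.03 ]
```

View pics/m.png

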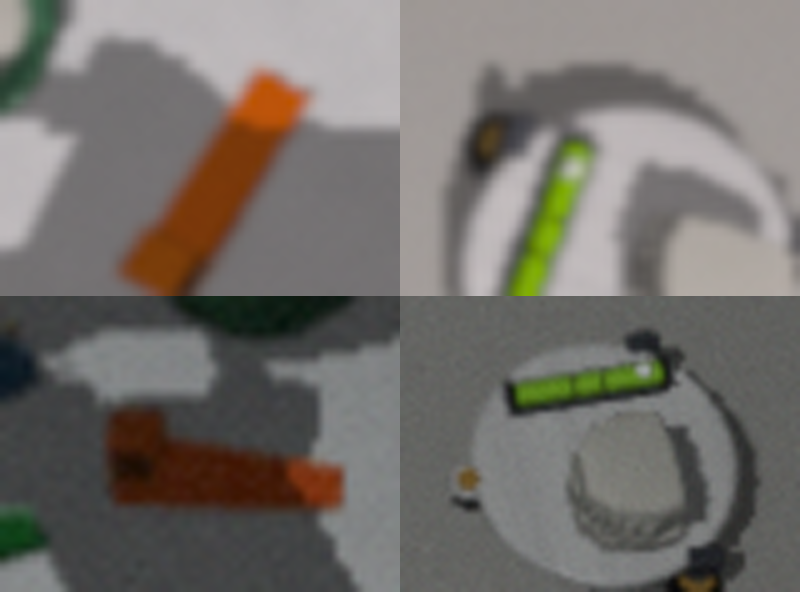

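```bash
python3 - <<'E'
from h import *
import pickle
d=pickle.load(open("c0.pkl","rb"))
c=d["top"];s=d["scene"]
def tri(a,b):
    o1,d1=ray(c,*a);o2,d2=ray(s,*b)
    M=np.stack([d1,-d2],1);k=np.linalg.lstsq(M,o2-o1,rcond=None)[0];p,q=o1+k[0]*d1,o2+k[1]*d2
    return ((p+q)/2).round(4),np.linalg.norm(p-q).round(4)
t=lambda x,y:(195+x/8-.5,175+y/8-.5)
print("tip",[atz(c,*t(*p),0.0025).round(4) for p in [(262,68),(312,95),(287,81)]])
print("ramp/block",[atz(c,*t(*p),0.038).round(4) for p in [(150,228),(205,262),(120,272)]])
print("scene tip",[atz(s,235+x/8-.5,125+(y-296)/8-.5,0.001).round(4) for x,y in[(343,505),(112,505)]])
S=lambda x,y:(350+(x-400)/5-.5,275+(y-296)/5-.5)
print("lug",tri((440,209),S(466,479)))
print("bub",tri((420+172/8-.5,155+165/8-.5),S(645,368)))
for z in(.045,.05):
  print("vial ends", [atz(s,*S(*p),z).round(4) for p in[(512,392),(667,372)]])
# full res search of green in top near plate
P=cv2.cvtColor(c["pixels"],cv2.COLOR_RGB2HSV)
m=(P[...,0]>30)&(P[...,0]<55)&(P[...,1]>150)&(P[...,2]>80);m[:,:420]=0;m[:,470:]=0
v,u=np.nonzero(m);print(len(u),u.mean(),v.mean(),u[v==v.min()],v.min(),u[v==v.max()],v.max())
print(cv2.fitLine(np.c_[u,v].astype(np.float32),2,0,.01,.01).ravel())
m2=(P[...,0]<14)&(P[...,1]>150)&(P[...,2]>60);m2[:,:200]=0;m2[:,245:]=0;m2[:175]=0;m2[215:]=0
v,u=np.nonzero(m2);print(len(u),cv2.minAreaRect(np.c_[u,v].astype(np.float32)))
w=eyes.read_camera("wrist");print(w["fx"],w["cx"],w["cy"],np.round(w["tool_from_camera"],4),w["k1"])
E
```

```text
tip [array([0.5659, 0.3206, 0.0025]), array([0.5541, 0.2993, 0.0025]), array([0.5602, 0.31  , 0.0025])]
ramp/block [array([0.4953, 0.3589, 0.038 ]), array([0.481, 0.336, 0.038]), array([0.4772, 0.371 , 0.038 ])]
scene tip [array([0.5529, 0.3018, 0.001 ]), array([0.4601, 0.3526, 0.001 ])]
lug (array([ 0.4667, -0.3914,  0.0297]), np.float64(0.0034))
bub (array([ 0.5773, -0.3925,  0.0526]), np.float64(0.0026))
vial ends [array([ 0.5088, -0.3659,  0.045 ]), array([ 0.5886, -0.3971,  0.045 ])]
vial ends [array([ 0.5068, -0.3679,  0.05  ]), array([ 0.5862, -0.3989,  0.05  ])]
61 436.8524590163934 185.78688524590163 [441 442] 173 [433 434] 195
[ 3.5458291e-01 -9.3502456e-01  4.3685245e+02  1.8578688e+02]
194 ((221.8637237548828, 198.1096954345703), (7.689110279083252, 30.323928833007812), 35.21759033203125)
347.89776997156724 316.5742305266281 191.02256968558643 [[ 3.000e-04 -9.532e-01 -3.023e-01  7.760e-02]
 [ 1.000e+00  3.000e-04 -1.000e-04 -7.000e-04]
 [ 2.000e-04 -3.023e-01  9.532e-01 -1.431e-01]
 [ 0.000e+00  0.000e+00  0.000e+00  1.000e+00]] -0.05617499497025797
```

Request:
servo_tool(
  fingers=[6.5, 6.5, 6.5, 6.5, 6.5, 6.5, 6.5, 6.5, 6.5, 6.5, 6.5, 6.5],
  translation=[
    [2.77, -1.28, -0.73],
    [2.77, -1.28, -0.73],
    [2.77, -1.28, -0.73],
    [2.77, -1.28, -0.73],
    [2.77, -1.28, -0.73],
    [2.77, -1.28, -0.73],
    [2.77, -1.28, -0.73],
    [2.77, -1.28, -0.73],
    [2.77, -1.28, -0.73],
    [2.77, -1.28, -0.73],
    [2.77, -1.28, -0.73],
    [0, 0, 0],
  ],
  rotation=[
    [0, 0, -0.86],
    [0, 0, -0.86],
    [0, 0, -0.86],
    [0, 0, -0.86],
    [0, 0, -0.86],
    [0, 0, -0.86],
    [0, 0, -0.86],
    [0, 0, -0.86],
    [0, 0, -0.86],
    [0, 0, -0.86],
    [0, 0, -0.86],
    [0, 0, 0],
  ],
)

```text
time: 1.15
eef_pos: [0.4826, 0.3514, 0.1489]
eef_rot: [[-0.874, 0.486, -0.0], [0.486, 0.874, -0.002], [-0.001, -0.002, -1.0]]
contact_force: [-0.7, -0.5, -0.4]
finger_gap: 0.0651
finger_force: 0.0
```

```bash
python3 - <<'E'
from h import *
import pickle
s=arm.sense();w=eyes.read_camera("wrist");pickle.dump((s,w),open("w1.pkl","wb"));save(w,"w1.png")
print(s["time"],s["eef_pos"],s["eef_rot"])
E
```

```text
1.15 [0.48257605 0.35144604 0.14892793] [[-8.73826665e-01  4.86237525e-01 -1.72015289e-04]
 [ 4.86236928e-01  8.73824916e-01 -1.91466620e-03]
 [-7.80671306e-04 -1.75672656e-03 -9.99998152e-01]]
```

View pics/w1.png

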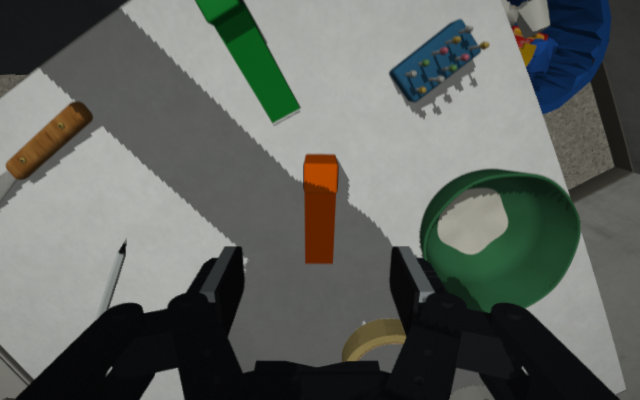

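The wrist view shows the shim upright in the picture: block top face from row 163 to 192 (cols 304–338), thin end at (319,264).

```bash
python3 - <<'E'
from h import *
import pickle
s,w=pickle.load(open("w1.pkl","rb"));T=wristT(s,w)
for u,v,z in[(319,264,.0),(305.5,264,.0),(333,264,.0),(304,191,.038),(338,191,.038),(321,191,.038),(321,163,.038),(305,155,.038),(337,154,.038)]: print(u,v,atz(w,u,v,z,T).round(4))
a=atz(w,319,264,0,T);b=atz(w,321,191,.038,T);d=(a-b)[:2];L=np.hypot(*d);print(L,np.degrees(np.arctan2(d[1],d[0])),b[:2]-d/L*.012,a[:2]-d/L*.092)
E
```

```text
319 264 [0.5598 0.3099 0.    ]
305.5 264 [0.5537 0.2987 0.    ]
333 264 [0.5663 0.3215 0.    ]
304 191 [0.4802 0.3406 0.038 ]
338 191 [0.4928 0.3634 0.038 ]
321 191 [0.4865 0.352  0.038 ]
321 163 [0.4673 0.3626 0.038 ]
305 155 [0.4562 0.3552 0.038 ]
337 154 [0.4671 0.3763 0.038 ]
0.08456757861450515 -29.870414351228895 [0.4761046  0.35799619] [0.4800654  0.35572136]
```

Request:
servo_tool(
  fingers=[6.5, 6.5, 6.5, 6.5, 6.5, 6.5, 0, 0, 0, 0, 0, 0],
  translation=[
    [-0.4, 0.5, -2.8],
    [0, 0, -3.3],
    [0, 0, -3.3],
    [0, 0, -2.7],
    [0, 0, -2.0],
    [0, 0, 0],
    [0, 0, 0],
    [0, 0, 0],
    [0, 0, 0],
    [0, 0, 0],
    [0, 0, 0],
    [0, 0, 0],
  ],
  rotation=[
    [0, 0, -0.5],
    [0, 0, 0],
    [0, 0, 0],
    [0, 0, 0],
    [0, 0, 0],
    [0, 0, 0],
    [0, 0, 0],
    [0, 0, 0],
    [0, 0, 0],
    [0, 0, 0],
    [0, 0, 0],
    [0, 0, 0],
  ],
  grip_force=70,
)

```text
time: 2.2
eef_pos: [0.4757, 0.3605, 0.0123]
eef_rot: [[-0.872, 0.49, 0.003], [0.49, 0.872, 0.002], [-0.002, 0.004, -1.0]]
contact_force: [-2.2, -0.1, 6.3]
finger_gap: 0.0247
finger_force: 69.3
```

Request:
servo_tool(
  fingers=[0, 0, 0, 0, 0, 0, 0, 0, 0, 0, 0, 0],
  translation=[
    [0, 0, 2],
    [0, 0, 3.5],
    [0, 0, 4],
    [0, 0, 4],
    [-1.1, -3.5, 0.5],
    [-1.1, -3.5, 0],
    [-1.1, -3.5, 0],
    [-1.1, -3.5, 0],
    [-1.1, -3.5, 0],
    [-1.1, -3.5, 0],
    [-1.0, -3.5, 0],
    [-1.0, -3.5, 0],
  ],
  rotation=[
    [0, 0, 0],
    [0, 0, 0],
    [0, 0, 0],
    [0, 0, 0],
    [0, 0, 0],
    [0, 0, 0],
    [0, 0, 0],
    [0, 0, 0],
    [0, 0, 0],
    [0, 0, 0],
    [0, 0, 0],
    [0, 0, 0],
  ],
)

```text
time: 3.2
eef_pos: [0.388, 0.0782, 0.1509]
eef_rot: [[-0.872, 0.489, 0.002], [0.489, 0.872, 0.0], [-0.002, 0.001, -1.0]]
contact_force: [0.3, -0.2, -1.4]
finger_gap: 0.0249
finger_force: 68.8
```

Request:
servo_tool(
  fingers=[0, 0, 0, 0, 0, 0, 0, 0, 0, 0, 0, 0],
  translation=[
    [0, -3.5, 0],
    [0, -3.5, 0],
    [0, -3.5, 0],
    [-0.2, -3.5, 0],
    [-0.2, -3.5, 0],
    [-0.3, -3.5, 0],
    [-0.4, -3.5, 0],
    [-0.4, -3.5, 0],
    [-0.4, -3.5, 0],
    [-0.4, -3.5, 0],
    [-0.4, -3.5, 0],
    [0, -3.0, 0],
  ],
  rotation=[
    [0, 0, 0],
    [0, 0, 0],
    [0, 0, 0],
    [0, 0, 0],
    [0, 0, 1],
    [0, 0, 1],
    [0, 0, 1],
    [0, 0, 1],
    [0, 0, 1],
    [0, 0, 1],
    [0, 0, 1],
    [0, 0, 1.2],
  ],
)

```text
time: 4.2
eef_pos: [0.3608, -0.3379, 0.151]
eef_rot: [[-0.933, 0.361, 0.001], [0.361, 0.933, -0.002], [-0.001, -0.001, -1.0]]
contact_force: [0.0, -0.5, 0.2]
finger_gap: 0.0249
finger_force: 68.9
```

```bash
python3 - <<'E'
from h import *
import pickle
s=arm.sense();w=eyes.read_camera("wrist");c=eyes.read_camera("scene");t=eyes.read_camera("top");pickle.dump((s,w,c,t),open("w2.pkl","wb"))
print(s["eef_pos"],s["time"])
W=w["pixels"][:,:,::-1]
P=c["pixels"][260:350,310:430,::-1];Q=t["pixels"][150:240,400:480,::-1]
k=3.0
P=cv2.resize(P,(266,200),interpolation=cv2.INTER_CUBIC);Q=cv2.resize(Q,(266,200),interpolation=cv2.INTER_CUBIC)
W=W[120:400,:][:, :]
W=cv2.resize(W,(800,350))
cv2.imwrite("pics/m2.png",np.vstack([W,np.hstack([P,Q,np.zeros((200,268,3),np.uint8)])]))
E
```

```text
[ 0.36083388 -0.33789484  0.15097683] 4.2
```

View pics/m2.png

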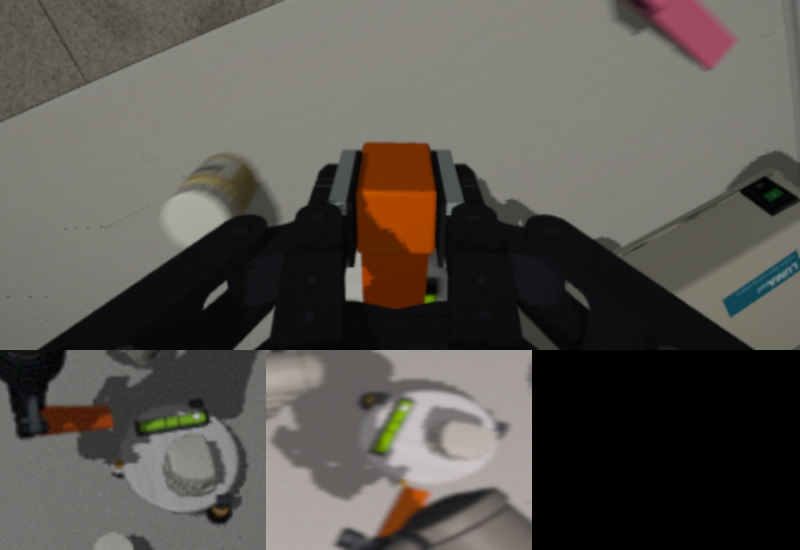

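The shim is gripped square (cols 357–434 of the mosaic), tip visible in scene at about (360.5,291); bubble still at the far end, jar and pink decoy clear.

```bash
python3 - <<'E'
from h import *
import pickle
s,w,c,t=pickle.load(open("w2.pkl","rb"));C=np.array(w["tool_from_camera"])
for name,v,z in[("bot back",234.,.0123),("top back",272,.0123-.038),("top front",321.5,.0123-.038)]:
    print(name,atz(w,317.5,v,z,C).round(4))
X=np.array(s["eef_rot"]);p=np.array(s["eef_pos"])
# scene: right lower corner & top tip
k=120/266
for u,v,dz in[(112,430,.0123),(112,407,.0098)]:
    q=atz(c,310+u*k,260+(v-350)*.45,p[2]-dz); print("tip in tool",(X.T@(q-p)).round(4),q.round(4))
for name in("scene","top"):
    cc=c if name=="scene" else t
    HS=cv2.cvtColor(cc["pixels"],cv2.COLOR_RGB2HSV); 
    foot=[proj(cc,[.466,-.392,z]) for z in(0,.03)]; print(name,np.round(foot,1))
E
```

```text
bot back [ 0.0063 -0.0003  0.0123]
top back [ 0.0078 -0.0004 -0.0257]
top front [-0.0152 -0.0003 -0.0257]
tip in tool [-0.0971 -0.023   0.0125] [ 0.4431 -0.3944  0.1387]
tip in tool [-0.1024  0.0033  0.0099] [ 0.4576 -0.3717  0.1412]
scene [[362.1 316.3]
 [363.2 311.3]]
top [[437.6 210.2]
 [440.  209.7]]
```

Request:
servo_tool(
  fingers=[0, 0, 0, 0, 0, 0, 0],
  translation=[
    [-0.45, -1.2, 0],
    [0, 0, -3],
    [0, 0, -3.5],
    [0, 0, -3],
    [0, 0, -2.5],
    [0, 0, -1.4],
    [0, 0, 0],
  ],
  rotation=[
    [0, 0, 0],
    [0, 0, 0],
    [0, 0, 0],
    [0, 0, 0],
    [0, 0, 0],
    [0, 0, 0],
    [0, 0, 0],
  ],
)

```text
time: 4.93
eef_pos: [0.3566, -0.3459, 0.0144]
eef_rot: [[-0.933, 0.359, -0.002], [0.359, 0.933, 0.002], [0.003, 0.002, -1.0]]
contact_force: [-0.1, 0.3, -0.6]
finger_gap: 0.0245
finger_force: 72.1
```

```bash
cat > bub.py <<'E'
from h import *
def look(n=3,name="scene",box=(365,275,415,310),out=None):
    c=[eyes.read_camera(name) for _ in range(n)]
    p=np.mean([q["pixels"].astype(float) for q in c],0).astype(np.uint8);c=dict(c[0],pixels=p)
    if out: save(c,out,(330,265,430,340),8)
    a,b,e,f=box;g=p[b:f,a:e].astype(float);H=cv2.cvtColor(p,cv2.COLOR_RGB2HSV)[b:f,a:e]
    m=(H[...,0]>30)&(H[...,0]<55)&(H[...,1]>120)&(H[...,2]>60)
    v,u=np.nonzero(m);d=cv2.fitLine(np.c_[u,v].astype(np.float32),2,0,.01,.01).ravel()
    if d[0]<0:d[:2]*=-1
    ts=np.linspace(-20,20,161);L=np.array([[d[2]+t*d[0]+o*-d[1],d[3]+t*d[1]+o*d[0]] for t in ts for o in(-.7,0,.7)],np.float32)
    S=cv2.remap(g.astype(np.float32),L[:,0].reshape(-1,3),L[:,1].reshape(-1,3),cv2.INTER_LINEAR).mean(1)
    return c,d+np.array([0,0,a,b]),ts,S
E
python3 - <<'E'
from bub import *
s=arm.sense();c,d,ts,S=look(2,out="s3.png")
print(s["time"],d)
for t,x in zip(ts[::2],S[::2]): print("%.1f:%d,%d,%d"%(t,*x),end=" ")
E
```

```text
4.9333 [ 9.92137432e-01 -1.25153288e-01  3.87627274e+02  2.92000000e+02]
-20.0:60,62,61 -19.5:62,63,63 -19.0:64,65,65 -18.5:62,63,63 -18.0:57,58,58 -17.5:46,48,48 -17.0:32,33,34 -16.5:23,25,24 -16.0:20,25,17 -15.5:24,34,13 -15.0:33,49,13 -14.5:41,61,14 -14.0:47,69,16 -13.5:51,74,17 -13.0:53,77,18 -12.5:53,77,18 -12.0:51,75,17 -11.5:50,74,16 -11.0:51,75,16 -10.5:51,76,17 -10.0:51,75,16 -9.5:51,75,16 -9.0:51,76,16 -8.5:52,76,16 -8.0:52,77,16 -7.5:52,77,16 -7.0:52,76,15 -6.5:52,76,15 -6.0:52,76,17 -5.5:52,76,17 -5.0:51,75,16 -4.5:49,72,15 -4.0:44,63,15 -3.5:41,59,14 -3.0:43,63,14 -2.5:46,67,14 -2.0:50,73,16 -1.5:52,77,17 -1.0:52,76,17 -0.5:52,76,16 0.0:54,79,18 0.5:56,83,19 1.0:63,92,20 1.5:67,98,21 2.0:66,96,22 2.5:68,98,23 3.0:80,115,26 3.5:90,130,29 4.0:96,138,32 4.5:100,144,34 5.0:100,144,33 5.5:100,145,33 6.0:101,145,33 6.5:101,144,33 7.0:100,144,33 7.5:100,143,32 8.0:101,144,35 8.5:102,145,39 9.0:107,145,53 9.5:114,146,70 10.0:122,150,89 10.5:132,154,108 11.0:131,152,110 11.5:130,150,109 12.0:118,144,85 12.5:105,137,59 13.0:99,136,47 13.5:93,134,34 14.0:79,115,28 14.5:65,94,23 15.0:47,65,22 15.5:31,37,23 16.0:49,53,46 16.5:69,72,71 17.0:91,92,92 17.5:108,109,109 18.0:113,114,113 18.5:118,119,118 19.0:111,112,110 19.5:104,104,103 20.0:98,98,95
```

View pics/s3.png

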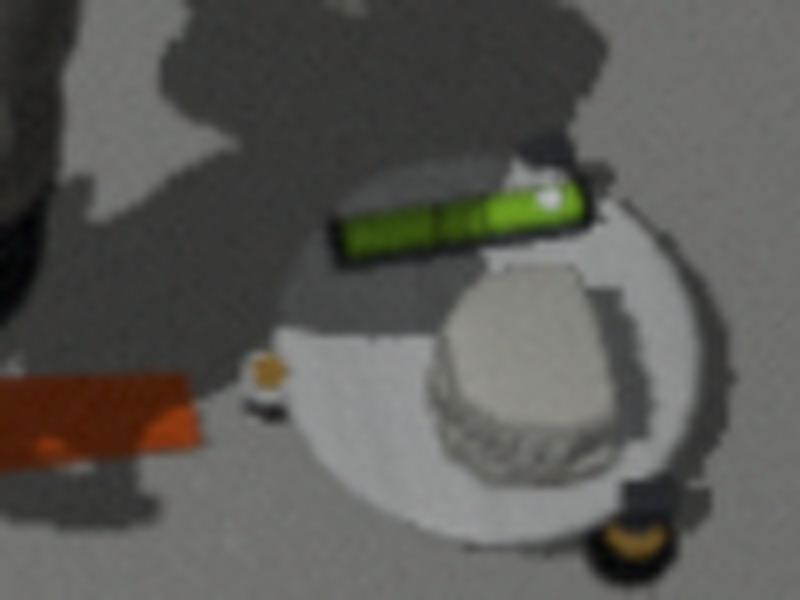

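```bash
python3 - <<'E'
from bub import *
import pickle
s,w,c,t=pickle.load(open("w2.pkl","rb"));st=arm.sense();R=np.array(st["eef_rot"]);p=np.array(st["eef_pos"])
g=lambda x,y,z:atz(c,330+x/8-.5,265+y/8-.5,z)
D=-R[:,0];Y=R[:,1]
for n,q in [("tipR under",g(203,446,.002)),("tipL top",g(188,375,.0045)),("foot bottom",g(268,419,.007)),("lug top c",g(268,370,.03)),("lug top c2",g(268,370,.025)),("lug 22",g(268,370,.022))]:
    print(n,q.round(4),"along %.4f lat %.4f"%((q-p)@D,(q-p)@Y))
print(p)
E
```

```text
tipR under [ 0.4423 -0.3929  0.002 ] along 0.0961 lat -0.0126
tipL top [ 0.451  -0.3696  0.0045] along 0.0958 lat 0.0123
foot bottom [ 0.4648 -0.3971  0.007 ] along 0.1185 lat -0.0084
lug top c [ 0.4663 -0.3904  0.03  ] along 0.1175 lat -0.0017
lug top c2 [ 0.4681 -0.3886  0.025 ] along 0.1186 lat 0.0007
lug 22 [ 0.4692 -0.3875  0.022 ] along 0.1192 lat 0.0021
[ 0.35719086 -0.34663228  0.0160646 ]
```

Request:
servo_tool(
  fingers=[0, 0, 0, 0, 0],
  translation=[
    [-0.03, -0.1, -0.1],
    [0, 0, 0],
    [0, 0, -0.07],
    [0, 0, 0],
    [0, 0, 0],
  ],
  rotation=[
    [0, 0, 0],
    [0, 0, 0],
    [0, 0, 0],
    [0, 0, 0],
    [0, 0, 0],
  ],
)

```text
time: 5.45
eef_pos: [0.357, -0.3485, 0.0146]
eef_rot: [[-0.933, 0.36, 0.0], [0.36, 0.933, -0.0], [-0.0, -0.0, -1.0]]
contact_force: [-0.0, -0.7, -0.4]
finger_gap: 0.0248
finger_force: 72.0
```

Request:
servo_tool(
  fingers=[0, 0, 0, 0, 0, 0, 0],
  translation=[
    [0.28, -0.11, -0.04],
    [0.28, -0.11, 0],
    [0.28, -0.11, 0],
    [0.28, -0.11, 0],
    [0.28, -0.11, 0],
    [0.28, -0.11, 0],
    [0, 0, 0],
  ],
  rotation=[
    [0, 0, 0],
    [0, 0, 0],
    [0, 0, 0],
    [0, 0, 0],
    [0, 0, 0],
    [0, 0, 0],
    [0, 0, 0],
  ],
)

```text
time: 6.03
eef_pos: [0.3743, -0.3554, 0.0139]
eef_rot: [[-0.933, 0.36, 0.0], [0.36, 0.933, -0.0], [-0.001, -0.0, -1.0]]
contact_force: [-0.7, 0.5, -0.4]
finger_gap: 0.0246
finger_force: 72.0
```

Request:
servo_tool(
  fingers=[0, 0, 0, 0, 0, 0, 0, 0, 0, 0, 0, 0],
  translation=[
    [0.19, -0.073, 0],
    [0.19, -0.073, 0],
    [0.19, -0.073, 0],
    [0.19, -0.073, 0],
    [0.19, -0.073, 0],
    [0.19, -0.073, 0],
    [0.19, -0.073, 0],
    [0.19, -0.073, 0],
    [0.19, -0.073, 0],
    [0.19, -0.073, 0],
    [0.19, -0.073, 0],
    [0, 0, 0],
  ],
  rotation=[
    [0, 0, 0],
    [0, 0, 0],
    [0, 0, 0],
    [0, 0, 0],
    [0, 0, 0],
    [0, 0, 0],
    [0, 0, 0],
    [0, 0, 0],
    [0, 0, 0],
    [0, 0, 0],
    [0, 0, 0],
    [0, 0, 0],
  ],
)

```text
time: 7.03
eef_pos: [0.3947, -0.363, 0.0136]
eef_rot: [[-0.933, 0.36, -0.0], [0.36, 0.933, 0.0], [0.0, 0.0, -1.0]]
contact_force: [0.6, 0.2, -3.2]
finger_gap: 0.0248
finger_force: 71.7
```

Request:
servo_tool(
  fingers=[0, 0, 0, 0, 0, 0, 0, 0],
  translation=[
    [0.19, -0.073, 0],
    [0.19, -0.073, 0],
    [0.19, -0.073, 0],
    [0.19, -0.073, 0],
    [0.19, -0.073, 0],
    [0.19, -0.073, 0],
    [0.19, -0.073, 0],
    [0, 0, 0],
  ],
  rotation=[
    [0, 0, 0],
    [0, 0, 0],
    [0, 0, 0],
    [0, 0, 0],
    [0, 0, 0],
    [0, 0, 0],
    [0, 0, 0],
    [0, 0, 0],
  ],
)

```text
time: 7.7
eef_pos: [0.4079, -0.3678, 0.0134]
eef_rot: [[-0.933, 0.36, -0.0], [0.36, 0.933, 0.001], [0.001, 0.001, -1.0]]
contact_force: [-0.7, 2.2, -7.8]
finger_gap: 0.0247
finger_force: 71.1
```

```bash
cat >> bub.py <<'E'
def bubble(n=3):
    c,d,ts,S=look(n)
    B=S[:,2]/np.maximum(S[:,1],20); G=S[:,1]
    ok=(ts>-14)&(ts<14.3); x=np.where(ok,np.clip(B-.33,0,None),0)
    w=(x*ts).sum()/max(x.sum(),1e-6)
    e=np.where((S[:,1]-S[:,0]>8))[0]
    print("green span",ts[e[0]],ts[e[-1]],"bubble t",w.round(2),"wt",x.sum().round(2),"force",arm.sense()["contact_force"].round(1),arm.sense()["time"])
    print(" ".join("%.1f:%d,%d"%(t,x[1],x[2]) for t,x in zip(ts[20:141:2],S[20:141:2])))
E
python3 -c "
from bub import *
bubble(2)"
```

```text
green span -14.25 16.0 bubble t 11.54 wt 4.37 force [-1.6  1.9 -7.6] 7.8
-15.0:23,17 -14.5:24,10 -14.0:42,12 -13.5:58,15 -13.0:67,16 -12.5:74,16 -12.0:73,15 -11.5:73,15 -11.0:75,16 -10.5:76,17 -10.0:75,17 -9.5:75,16 -9.0:74,15 -8.5:74,15 -8.0:75,17 -7.5:76,19 -7.0:76,17 -6.5:76,16 -6.0:76,16 -5.5:77,17 -5.0:77,17 -4.5:77,17 -4.0:75,17 -3.5:73,16 -3.0:65,14 -2.5:57,13 -2.0:59,13 -1.5:62,12 -1.0:67,13 -0.5:73,15 0.0:74,15 0.5:75,15 1.0:77,17 1.5:79,19 2.0:77,18 2.5:74,15 3.0:64,13 3.5:55,12 4.0:61,14 4.5:69,16 5.0:72,16 5.5:75,15 6.0:76,16 6.5:77,16 7.0:76,16 7.5:76,16 8.0:76,17 8.5:77,17 9.0:77,21 9.5:77,26 10.0:79,38 10.5:81,52 11.0:83,59 11.5:85,63 12.0:85,60 12.5:85,52 13.0:82,42 13.5:79,29 14.0:77,23 14.5:76,19 15.0:67,16
```

Request:
servo_tool(
  fingers=[0, 0, 0, 0],
  translation=[
    [0, 0, -0.05],
    [0, 0, 0],
    [0, 0, 0],
    [0, 0, 0],
  ],
  rotation=[
    [0, 0, 0],
    [0, 0, 0],
    [0, 0, 0],
    [0, 0, 0],
  ],
)

```text
time: 8.13
eef_pos: [0.408, -0.368, 0.0134]
eef_rot: [[-0.933, 0.36, 0.0], [0.36, 0.933, 0.0], [0.0, 0.0, -1.0]]
contact_force: [-0.4, 3.9, -6.9]
finger_gap: 0.0246
finger_force: 71.1
```

Request:
servo_tool(
  fingers=[0, 0, 0, 0],
  translation=[
    [0, 0, -0.05],
    [0, 0, 0],
    [0, 0, 0],
    [0, 0, 0],
  ],
  rotation=[
    [0, 0, 0],
    [0, 0, 0],
    [0, 0, 0],
    [0, 0, 0],
  ],
)

```text
time: 8.47
eef_pos: [0.4079, -0.368, 0.013]
eef_rot: [[-0.933, 0.36, 0.0], [0.36, 0.933, 0.0], [-0.0, 0.0, -1.0]]
contact_force: [-1.7, 4.4, -5.6]
finger_gap: 0.0246
finger_force: 71.5
```

Request:
servo_tool(
  fingers=[0, 0, 0, 0],
  translation=[
    [0, 0, -0.06],
    [0, 0, 0],
    [0, 0, 0],
    [0, 0, 0],
  ],
  rotation=[
    [0, 0, 0],
    [0, 0, 0],
    [0, 0, 0],
    [0, 0, 0],
  ],
)

```text
time: 8.8
eef_pos: [0.408, -0.3681, 0.013]
eef_rot: [[-0.933, 0.36, 0.0], [0.36, 0.933, 0.0], [-0.0, 0.0, -1.0]]
contact_force: [-0.9, 5.2, 0.3]
finger_gap: 0.0249
finger_force: 72.3
```

Request:
servo_tool(
  fingers=[0, 0, 0, 0],
  translation=[
    [0, 0, -0.05],
    [0, 0, 0],
    [0, 0, 0],
    [0, 0, 0],
  ],
  rotation=[
    [0, 0, 0],
    [0, 0, 0],
    [0, 0, 0],
    [0, 0, 0],
  ],
)

```text
time: 9.13
eef_pos: [0.408, -0.368, 0.013]
eef_rot: [[-0.933, 0.36, 0.0], [0.36, 0.933, -0.0], [-0.0, 0.0, -1.0]]
contact_force: [-3.3, 6.8, 5.5]
finger_gap: 0.0246
finger_force: 72.9
```

Request:
servo_tool(
  fingers=[0, 0, 0, 0, 0, 0, 0, 0],
  translation=[
    [0, 0, 0.05],
    [0.14, -0.054, 0],
    [0.14, -0.054, 0],
    [0.14, -0.054, 0],
    [0.14, -0.054, 0],
    [0.14, -0.054, 0],
    [0.14, -0.054, 0],
    [0, 0, 0],
  ],
  rotation=[
    [0, 0, 0],
    [0, 0, 0],
    [0, 0, 0],
    [0, 0, 0],
    [0, 0, 0],
    [0, 0, 0],
    [0, 0, 0],
    [0, 0, 0],
  ],
)

```text
time: 9.8
eef_pos: [0.4151, -0.3716, 0.013]
eef_rot: [[-0.933, 0.361, -0.002], [0.361, 0.933, 0.0], [0.002, -0.0, -1.0]]
contact_force: [-6.9, 2.9, 1.5]
finger_gap: 0.025
finger_force: 72.4
```

```bash
python3 -c "
from bub import *
bubble(2)" | cut -c1-900
```

```text
green span -14.75 15.75 bubble t 8.89 wt 4.38 force [-7.4  3.1  1.7] 9.9
-15.0:24,10 -14.5:40,12 -14.0:56,13 -13.5:66,15 -13.0:74,16 -12.5:75,16 -12.0:76,16 -11.5:75,15 -11.0:74,15 -10.5:75,17 -10.0:76,18 -9.5:76,17 -9.0:75,16 -8.5:75,16 -8.0:76,17 -7.5:76,16 -7.0:76,16 -6.5:76,16 -6.0:76,16 -5.5:76,17 -5.0:76,17 -4.5:75,16 -4.0:73,16 -3.5:65,15 -3.0:58,14 -2.5:58,13 -2.0:60,11 -1.5:66,13 -1.0:73,16 -0.5:74,16 0.0:75,15 0.5:76,16 1.0:77,17 1.5:76,17 2.0:75,17 2.5:67,15 3.0:58,12 3.5:59,12 4.0:62,11 4.5:68,13 5.0:74,15 5.5:75,17 6.0:76,19 6.5:78,24 7.0:80,31 7.5:82,43 8.0:85,55 8.5:87,62 9.0:88,67 9.5:86,60 10.0:82,49 10.5:79,38 11.0:77,25 11.5:76,20 12.0:76,17 12.5:76,16 13.0:77,17 13.5:76,17 14.0:75,16 14.5:67,14 15.0:56,13
```

Request:
servo_tool(
  fingers=[0, 0, 0, 0, 0, 0, 0, 0, 0, 0, 0, 0],
  translation=[
    [0.13, -0.05, 0],
    [0.13, -0.05, 0],
    [0.13, -0.05, 0],
    [0.13, -0.05, 0],
    [0.13, -0.05, 0],
    [0.13, -0.05, 0],
    [0.13, -0.05, 0],
    [0.13, -0.05, 0],
    [0.13, -0.05, 0],
    [0.13, -0.05, 0],
    [0.13, -0.05, 0],
    [0, 0, 0],
  ],
  rotation=[
    [0, 0, 0],
    [0, 0, 0],
    [0, 0, 0],
    [0, 0, 0],
    [0, 0, 0],
    [0, 0, 0],
    [0, 0, 0],
    [0, 0, 0],
    [0, 0, 0],
    [0, 0, 0],
    [0, 0, 0],
    [0, 0, 0],
  ],
)

```text
time: 10.9
eef_pos: [0.4294, -0.3772, 0.013]
eef_rot: [[-0.933, 0.361, -0.002], [0.361, 0.933, 0.0], [0.002, -0.0, -1.0]]
contact_force: [-6.4, 3.7, 1.4]
finger_gap: 0.0248
finger_force: 72.2
```

```bash
python3 -c "
from bub import *
bubble(2)" | cut -c1-900
```

```text
green span -15.25 15.25 bubble t 2.83 wt 5.1 force [-6.7  2.4  2.1] 11.0
-15.0:32,8 -14.5:46,10 -14.0:60,12 -13.5:67,14 -13.0:73,16 -12.5:74,15 -12.0:75,15 -11.5:75,15 -11.0:75,14 -10.5:76,16 -10.0:77,18 -9.5:77,18 -9.0:77,17 -8.5:77,17 -8.0:78,18 -7.5:77,17 -7.0:76,16 -6.5:75,15 -6.0:75,15 -5.5:75,16 -5.0:76,16 -4.5:73,15 -4.0:70,12 -3.5:64,12 -3.0:57,11 -2.5:60,12 -2.0:67,15 -1.5:71,16 -1.0:74,16 -0.5:75,17 0.0:76,17 0.5:76,23 1.0:78,34 1.5:80,46 2.0:83,58 2.5:81,63 3.0:76,62 3.5:76,57 4.0:76,46 4.5:77,36 5.0:77,27 5.5:76,20 6.0:75,18 6.5:75,16 7.0:76,16 7.5:75,15 8.0:75,15 8.5:75,15 9.0:75,15 9.5:75,15 10.0:74,14 10.5:75,14 11.0:76,16 11.5:77,16 12.0:77,16 12.5:76,16 13.0:76,16 13.5:74,16 14.0:71,15 14.5:60,15 15.0:39,14
```

Request:
servo_tool(
  fingers=[0, 0, 0, 0, 0, 0, 0, 0],
  translation=[
    [0.1, -0.039, 0],
    [0.1, -0.039, 0],
    [0.1, -0.039, 0],
    [0.1, -0.039, 0],
    [0.1, -0.039, 0],
    [0.1, -0.039, 0],
    [0.05, -0.019, 0],
    [0, 0, 0],
  ],
  rotation=[
    [0, 0, 0],
    [0, 0, 0],
    [0, 0, 0],
    [0, 0, 0],
    [0, 0, 0],
    [0, 0, 0],
    [0, 0, 0],
    [0, 0, 0],
  ],
)

```text
time: 11.67
eef_pos: [0.4358, -0.3797, 0.013]
eef_rot: [[-0.933, 0.361, -0.002], [0.361, 0.933, 0.0], [0.002, -0.0, -1.0]]
contact_force: [-8.3, 3.0, 2.6]
finger_gap: 0.0245
finger_force: 72.5
```

```bash
python3 -c "
from bub import *
bubble(3)" | cut -c1-900
```

```text
green span -15.25 14.75 bubble t 0.24 wt 5.43 force [-8.2  3.8  2.1] 11.8167
-15.0:38,9 -14.5:53,13 -14.0:64,14 -13.5:70,14 -13.0:74,15 -12.5:75,16 -12.0:75,17 -11.5:75,17 -11.0:75,16 -10.5:75,15 -10.0:75,15 -9.5:75,16 -9.0:75,16 -8.5:74,15 -8.0:74,15 -7.5:75,16 -7.0:75,16 -6.5:74,14 -6.0:74,13 -5.5:74,14 -5.0:74,15 -4.5:73,16 -4.0:69,15 -3.5:60,12 -3.0:56,12 -2.5:63,17 -2.0:69,24 -1.5:75,38 -1.0:81,52 -0.5:83,61 0.0:85,66 0.5:84,65 1.0:83,61 1.5:77,47 2.0:69,33 2.5:58,22 3.0:53,14 3.5:61,15 4.0:69,15 4.5:72,16 5.0:74,16 5.5:74,15 6.0:74,15 6.5:75,17 7.0:76,17 7.5:75,16 8.0:75,15 8.5:75,16 9.0:76,17 9.5:75,15 10.0:75,14 10.5:75,14 11.0:75,14 11.5:75,15 12.0:76,16 12.5:75,16 13.0:74,16 13.5:71,14 14.0:65,13 14.5:43,12 15.0:24,13
```

Request:
servo_tool(
  fingers=[0, 0, 0, 4.0, 4.0, 4.0, 4.0],
  translation=[
    [0.06, -0.023, 0],
    [0.05, -0.019, 0],
    [0, 0, 0],
    [0, 0, 0],
    [0, 0, 0],
    [0, 0, 0],
    [0, 0, 0],
  ],
  rotation=[
    [0, 0, 0],
    [0, 0, 0],
    [0, 0, 0],
    [0, 0, 0],
    [0, 0, 0],
    [0, 0, 0],
    [0, 0, 0],
  ],
)

```text
time: 12.4
eef_pos: [0.439, -0.3809, 0.0131]
eef_rot: [[-0.933, 0.36, 0.002], [0.36, 0.933, -0.002], [-0.003, -0.001, -1.0]]
contact_force: [0.5, 0.8, -0.1]
finger_gap: 0.0403
finger_force: 0.0
```

```bash
python3 -c "
from bub import *
bubble(3)" | cut -c1-900
```

```text
green span -15.5 14.5 bubble t -0.93 wt 5.25 force [-0.7  0.1  1.1] 12.55
-15.0:44,10 -14.5:60,13 -14.0:68,16 -13.5:75,17 -13.0:75,16 -12.5:75,16 -12.0:75,15 -11.5:75,15 -11.0:76,16 -10.5:75,16 -10.0:75,16 -9.5:75,17 -9.0:75,16 -8.5:75,16 -8.0:75,16 -7.5:76,15 -7.0:75,14 -6.5:75,14 -6.0:75,14 -5.5:75,14 -5.0:74,15 -4.5:72,15 -4.0:66,16 -3.5:60,17 -3.0:65,27 -2.5:72,40 -2.0:78,50 -1.5:83,61 -1.0:85,64 -0.5:85,66 0.0:83,57 0.5:79,45 1.0:77,34 1.5:74,23 2.0:65,18 2.5:55,14 3.0:60,14 3.5:67,14 4.0:71,15 4.5:75,16 5.0:75,16 5.5:76,16 6.0:76,16 6.5:76,16 7.0:76,16 7.5:76,16 8.0:75,17 8.5:76,17 9.0:75,17 9.5:75,16 10.0:76,16 10.5:77,17 11.0:77,17 11.5:76,16 12.0:76,16 12.5:75,16 13.0:74,16 13.5:71,16 14.0:56,15 14.5:34,12 15.0:30,21
```

Released with the bubble about 1 mm from centre; retreat and verify.

Request:
servo_tool(
  fingers=[4.0, 4.0, 4.0, 4.0, 4.0, 4.0, 4.0, 4.0, 4.0, 4.0],
  translation=[
    [0, 0, 1],
    [0, 0, 2],
    [0, 0, 3],
    [0, 0, 3],
    [-1, 0.4, 3],
    [-2, 0.8, 2],
    [-2, 1, 1],
    [-1, 0.5, 0],
    [0, 0, 0],
    [0, 0, 0],
  ],
  rotation=[
    [0, 0, 0],
    [0, 0, 0],
    [0, 0, 0],
    [0, 0, 0],
    [0, 0, 0],
    [0, 0, 0],
    [0, 0, 0],
    [0, 0, 0],
    [0, 0, 0],
    [0, 0, 0],
  ],
)

```text
time: 13.38
eef_pos: [0.3783, -0.3531, 0.1633]
eef_rot: [[-0.933, 0.361, 0.001], [0.361, 0.933, -0.001], [-0.001, -0.001, -1.0]]
contact_force: [0.6, 0.9, 0.0]
finger_gap: 0.0401
finger_force: 0.0
```

```bash
python3 -c "
from bub import *
bubble(3);look(3,out='end.png')" | cut -c1-900
```

```text
green span -16.25 14.0 bubble t -0.07 wt 5.04 force [ 0.1 -0.2 -0.3] 13.5333
-15.0:64,14 -14.5:71,15 -14.0:74,16 -13.5:75,16 -13.0:75,16 -12.5:75,16 -12.0:75,16 -11.5:74,15 -11.0:75,15 -10.5:75,16 -10.0:74,15 -9.5:74,14 -9.0:74,15 -8.5:75,16 -8.0:75,16 -7.5:75,15 -7.0:75,15 -6.5:75,15 -6.0:74,15 -5.5:73,15 -5.0:71,15 -4.5:67,17 -4.0:75,24 -3.5:92,39 -3.0:108,59 -2.5:124,83 -2.0:133,97 -1.5:136,102 -1.0:135,95 -0.5:130,76 0.0:128,59 0.5:129,44 1.0:123,34 1.5:107,28 2.0:107,26 2.5:120,29 3.0:130,31 3.5:136,32 4.0:139,31 4.5:138,30 5.0:138,30 5.5:139,30 6.0:139,30 6.5:139,30 7.0:138,30 7.5:138,30 8.0:138,30 8.5:138,30 9.0:138,30 9.5:139,30 10.0:139,31 10.5:139,31 11.0:140,31 11.5:140,31 12.0:138,31 12.5:133,29 13.0:116,27 13.5:75,22 14.0:45,22 14.5:43,33 15.0:46,45
```

View pics/end.png

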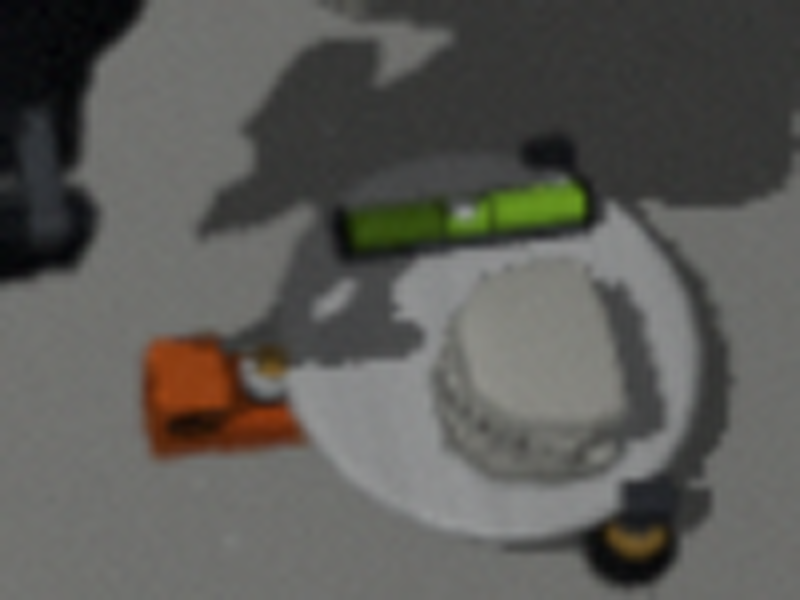

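The final view shows the shim under the foot, the arm clear, and the bubble (crop col 464) between the marks (447, 492), about −1 mm by profile.

```bash
python3 -c "
from bench import arm
print(arm.sign_off())"
```

```text
the job is handed in; nothing more can be done
None
```

The orange shim is in place under the low foot. The bubble lies about 1 mm past centre, between its two black marks. The gripper has let go and is clear, and the job was handed in at about 13.7 s.

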